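Clamp the coil bar in the tuning press and wind it up firm

TASK

Draw the coil bar out from under the riser shelf, turn it round and slide it coils first into the tuning press, back to the stop, with its tail end left sticking out of the mouth. Let go of it, then wind the press's tension wheel clockwise until it comes up firm and turns no further, so that the foot holds the coils down hard, and leave the wheel wound. Leave the cassette, tip jar, ink bottle, spare coils and hex driver where they are.

Things in the scene. Friction and masses are not known exactly. Their poses are not given: they have to be found in the camera images.
- bar_coils (a point): Coil bar, loose, 0.3 kg: steel bar 152 long, 28 wide, 10 thick, lying flat, with two copper coils under a top plate on its front end (block 58 long, 27 wide, top 48 mm above the bar's underside). This point: middle of the coil pair, 24 above the underside; x points from tail to coils, z up. Bar ends at x = -120 (tail) and +32. Grasp across the 27 mm. At the start coils stick out of the riser, the tail is under it.
- bar_tail (a point): Middle of the coil bar's tail block, a plain steel block 30 long (x), 24 wide (y), its top 36 mm above the bar's underside; this point is 24 mm above the underside and 105 mm behind bar_coils (bar_coils is at x = +105 from here); axes as bar_coils. Grasp across the 24 mm.
- riser: Fixed low steel shelf: roof 130 deep (x) by 160 wide (y), underside 48 and top 54 mm above the table, on 6 mm side walls at y = +-77, open at front and back. Origin: on the table below the middle of the roof's front edge; +x points in under the roof (away from the robot), z up. The coil bar comes out towards -x.
- press: Fixed tuning press. Origin: on the table below the seat centre; +x from the open mouth (robot's side) to the back stop, z up. Base plate 12 mm thick, x -150 to +55 (bar slides in on it), y +-56. Pillars at y = +-40 to +-54 (x +-15) carry a beam x +-22, y +-56, z 86 to 104. Seated, the bar's axes agree with the press's; its tail block, at x = -105, stays out in the open.
- press_seat (a point): Seat centre of the press, on top of the base plate (12 mm above the table), axes as the press: the seated coil pair stands over it, 1 mm past it in x when touching the stop. Two rails 8 mm high guide the bar, inner faces at y = +-21 for x -33 to +33, flaring out to about +-34 at x = -69. The back stop's face is at x = +33, its top 22 mm above this point.
- foot: Steel foot of the press, a disc 26 mm across under the beam on the wheel's axis. Origin: centre of its underside, 71 mm above the table with the wheel at 0 (the seated coils' top is at 60). It comes down 6 mm per rad of wheel turn, meets seated coils at about 1.8 rad, then presses on them through a spring (5 N at touch, 2.5 N per further mm, up to 20 N).
- wheel (a joint): Turn of the tension wheel on top of the beam, rad. 0 is slack; it grows when turned clockwise seen from above; at 2.8 the wheel is firm against its stop. It starts between 0 and 0.5, takes 0.2 N m to turn, up to 0.35 N m as the foot presses, and stays where it is left. It takes more than one grasp on most arms.
- wheel_grip (a point): Grip point of the wheel, on its vertical axis (press x = y = 0), 144 mm above the table. The wheel is a steel disc 64 mm across, z 107 to 119, with an upright bar across it 60 long, 12 wide, z 119 to 155, grasped from above across its 12 mm. x lies along the bar and turns with the wheel; with the wheel at 0 it agrees with the press's x.
- cassette_mid (a point): Centre of the perforated steel autoclave cassette, loose, 92 (x) by 142 (y) by 35 mm high, lying on the riser's roof 32 mm behind its front edge. Bystander.
- tipjar_mid (a point): Centre of the frosted glass tip jar, loose, 72 mm across, 85 high. Bystander.
- ink_mid (a point): Centre of the black ink bottle, loose, 52 mm across, 110 high. Bystander.
- spare_mid (a point): Centre of the spare coil pair, loose: two coils on a short foot 66 (x) by 34 (y) mm, 50 high, without bar or tail. Bystander.
- driver_mid (a point): Middle of the hex driver lying on the table, loose: 183 long along its x (black handle 22 wide, 20 high towards -x; thin steel shaft towards +x), this point where they meet. Bystander.

How it is judged (in metres and radians):
On the way, in this order (a step that is already met when the one before it is completed fails the run):
1. the coil bar lies on the press bed, coils under the beam within 12 mm of the seat centre, tail out of the mouth, let go, the wheel not yet wound (x of bar_coils in the frame of press between -0.012 and 0.012 m and y of bar_coils in the frame of press between -0.012 and 0.012 m and z of bar_coils in the frame of press below 0.042 m and x of bar_tail in the frame of press below -0.08 m and angle between bar_coils's own z axis and vertical below 0.1 rad and contact force between the fingers and coilbar below 0.2 N and value of joint wheel below 1.5 rad), for 0.2 s.
2. the wheel is wound up firm, the foot pressing on the coils (x of bar_coils in the frame of press between -0.012 and 0.012 m and y of bar_coils in the frame of press between -0.012 and 0.012 m and z of bar_coils in the frame of press below 0.042 m and x of bar_tail in the frame of press below -0.08 m and angle between bar_coils's own z axis and vertical below 0.1 rad and value of joint wheel above 2.6 rad and contact force between foot and coilbar above 8 N), for 0.2 s.
At the end, for the whole second after the job is handed in: The coil bar lies flat (within 0.1 rad) on the press bed, the middle of its coils within 12 mm of the seat centre along and across, tail out of the mouth; the wheel stands past 2.6 rad of its 2.8 and at rest; the foot presses the coils with more than 8 N; the bar is let go and still (all of step 2 and contact force between the fingers and coilbar below 0.2 N and velocity of joint wheel between -0.05 and 0.05 rad/s and linear speed of coilbar below 0.02 m/s); the robot touches nothing.
It fails at once if the cassette is moved by more than 25 mm (distance of cassette_mid from where it was at the start of the episode above 0.025 m).
It fails at once if the tip jar is moved by more than 25 mm (distance of tipjar_mid from where it was at the start of the episode above 0.025 m).
It fails at once if the ink bottle is moved by more than 25 mm (distance of ink_mid from where it was at the start of the episode above 0.025 m).
It fails at once if the spare coil pair is moved by more than 25 mm (distance of spare_mid from where it was at the start of the episode above 0.025 m).
It fails at once if the hex driver is moved by more than 25 mm (distance of driver_mid from where it was at the start of the episode above 0.025 m).
It also fails if it takes over 67 s, if anything falls off the work surface, if the arm or the gripper's body presses on something with over 40 N, if the wrist force passes 120 N, or if a joint passes its speed limit or range.

ROBOT

A 7-joint arm with a two-finger parallel gripper is mounted at the origin on the work surface. World frame = base frame: x ahead of the robot, y to its left, z up, the work surface at z = 0. Lengths are in mm, angles in rad, forces in N, time in s.
With the tool pointing down it reaches from about 350 to 900 mm from the base axis. Payload 19.9 kg.
Tool frame: the origin (TCP) lies midway between the tips of the shut fingers; the grasp point (between the pads) lies 19 mm behind it (manip.hold_point_z is the distance from the TCP to the grasp point, in mm); z points along the fingers, x is the direction in which the jaws open and shut, and the axes are right-handed (so a half turn about z gives the same grasp; the last joint's range is limited). The gripper opens to 85 mm and grips with 20 to 120 N. Pads are 22 mm wide; open, the fingers measure 114 mm over their backs; the gripper's body (76 mm by 85 mm) begins 54 mm behind the grasp point. The pads swing forward as they close: fully open they stand 13 mm farther back than shut.
Start: joints at [1.188, 0.417, -0.01, 1.614, 0.005, 1.111, -0.053], TCP at [208.895, -589.037, 231.26] pointing down, gripper open.
Joint ranges: [-2.81, 2.81], [-0.39, 2.02], [-1.27, 1.25], [0.06, 2.57], [-1.19, 4.33], [0.19, 2], [-2.82, 2.82]. Speed limits (rad/s): [1.89, 1.89, 2.39, 2.39, 3.01, 3.01, 3.01].

INTERFACE

Orientations are given as a unit quaternion [w, x, y, z].
In Python, from station import readout, optics, manip gives the robot as it stands.
- The arm moves only by the tool play_rows, never from a script. Its arguments are lists of equal length, an entry for each row: "offset": the shift along the world's x, y, z in mm, a list of three; "rot": the turn, a rotation vector about the world's x, y, z in rad, a list of three; "grip": the finger opening in mm, from 0 to 85.4. In form: {"offset": [[x, y, z], ...], "rot": [[rx, ry, rz], ...], "grip": [grip, ...]}. A call has 1 to 12 rows; each row shifts and turns the commanded pose from where the row before left it; what a row does not reach is not made up. A row lasts 1/10 s, in which the tool goes at most 50 mm and 8.59 degrees, less where a joint would pass 70% of its speed; a pose out of reach is approached as far as the arm can. A call with a gripper value outside its range is refused whole. The fingers move at their own pace and stop on an object; the grip force is fixed at half the most. Time passes only in rows, so rows that do not move let the fingers close. It gives the time, the measured TCP pose, the force and the opening at its end, in the units of the state.
- readout.observe(): the state, without advancing time (a new reading comes with each control period).
- optics.read_camera(name): name is "scene" or "side" or "wrist"; returns the picture (384x512x3 uint8, red, green, blue); there is no depth.
- optics.camera_model(name): a dict with "fx", "fy", "cx", "cy" (pixels), "xyz" and "rotation" of the camera in the world. Camera axes: x right, y down, z forward; pixel columns grow to the right and rows downward; lengths in mm; the calibration is good to about 2 mm. The wrist camera is an equidistant fisheye: a pixel r from the principal point sees the ray r / f radians off the axis. A picture is of the moment at which its call begins: read the wrist's pose just before it. camera_model takes no time and is no camera call; for the wrist camera it gives the pose at the moment of the call.
- manip.finish_job(): hands the job in, once; it reports no verdict.
The state is a dict: "time": time; "q": joint angles; "dq": joint speeds; "joint_torque": joint torques, N m; "tool_pos": TCP position; "tool_rot": TCP orientation; "force": force on the tool from outside, world axes, zero at the start; "moment": the same for the moment, N m; "opening": finger opening in mm.
Only numpy, scipy, OpenCV 4.12 (cv2) and the standard library are available. Lean on these libraries where they do the work, as an engineer would, in place of code of your own. Each camera call takes 0.05 s, during which the arm holds its last target. There are 200 camera calls.

## Working session

There is one attempt and no reset: what is moved stays moved. The work goes in short steps, Python scripts to look and compute and a tool call to move; the robot and the scene stay as the last step left them, time stands still between calls to the robot, and variables do not carry over. Pictures are saved under pics/ and viewed, about 8 in all and at most 12, crops included, and the job is handed in when it is done.

Besides the shell and the picture viewer there is one more tool, called after "Call:" as name(argument=value, ...) on one line, values as JSON. play_rows: Moves the arm, as the interface text tells. Its arguments: {"type":"object","properties":{"offset":{"type":"array"},"rot":{"type":"array"},"grip":{"type":"array"}},"required":["offset","rot","grip"]}

```bash
mkdir -p pics; ls; python3 - <<'E'
from station import readout, optics, manip
import cv2, numpy as np
s=readout.observe(); print(s)
for n in ("scene","side","wrist"):
    print(n,optics.camera_model(n))
    cv2.imwrite(f"pics/{n}0.png",cv2.cvtColor(optics.read_camera(n),cv2.COLOR_RGB2BGR))
a=[cv2.imread(f"pics/{n}0.png") for n in("scene","side")]
E
```

```text
pics
{'time': 0.0, 'q': array([ 1.18848844,  0.41795542, -0.01029501,  1.61415029,  0.00474278,
        1.1107092 , -0.05298147]), 'dq': array([ 0.00027223, -0.00040901,  0.00016983, -0.00011177, -0.00092781,
       -0.00011972,  0.00115488]), 'joint_torque': array([-3.77954584e-04, -8.64444566e+01,  6.78626988e-01, -4.34897196e+01,
        1.90172461e-02,  7.44756719e-03, -3.39822736e-05]), 'tool_pos': array([ 208.76736159, -588.74407879,  230.68194167]), 'tool_rot': array([-2.90296961e-04,  8.16787706e-01, -5.76938023e-01, -5.25222932e-04]), 'force': array([ 0.09431803, -0.11832771,  0.48209109]), 'moment': array([ 0.00140463, -0.01242154,  0.02672179]), 'opening': 85.74122800636877}
scene {'fx': 422.93515964526097, 'fy': 422.93515964526097, 'cx': 258.15673343797323, 'cy': 190.62711576084882, 'xyz': array([1133.26993936, -770.51343229,  820.13936411]), 'rotation': array([-0.43153843,  0.8487229 ,  0.27055192, -0.14228735])}
side {'fx': 434.5729092282595, 'fy': 434.5729092282595, 'cx': 254.20028388402085, 'cy': 197.2636613826328, 'xyz': array([-228.10615765,  801.22179875,  989.32649221]), 'rotation': array([ 0.16736317, -0.33732824,  0.83022922, -0.41099717])}
wrist {'fx': 297.3186396354542, 'fy': 297.3186396354542, 'cx': 257.1715157516281, 'cy': 191.27305586458814, 'xyz': array([ 273.47775314, -566.87128456,  373.74685677]), 'rotation': array([ 0.11222446,  0.80899517, -0.57150482, -0.07946521])}
```

```bash
python3 - <<'E'
import cv2, numpy as np
for n in("scene","side"):
    cv2.imwrite(f"pics/{n}0b.png",cv2.resize(cv2.imread(f"pics/{n}0.png"),(800,600),interpolation=cv2.INTER_CUBIC))
E
```

```text
(no output)
```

View pics/scene0b.png

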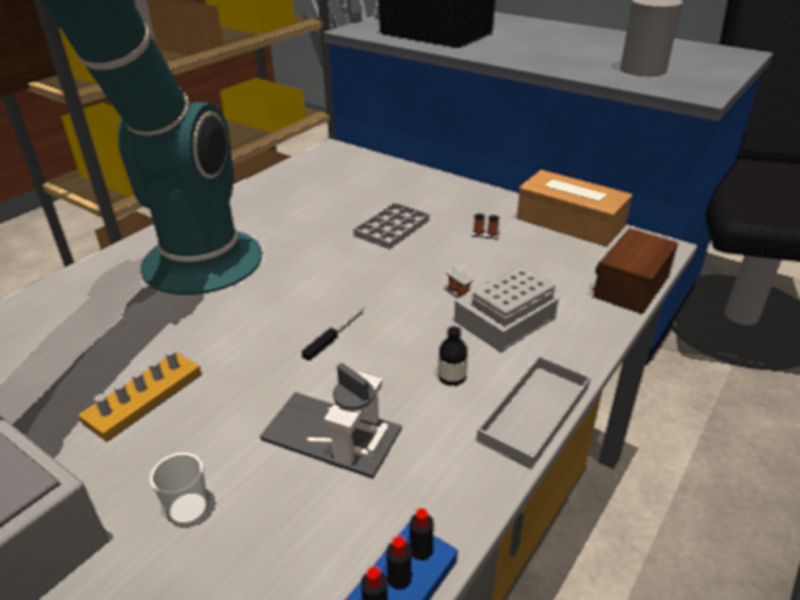

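View pics/side0b.png

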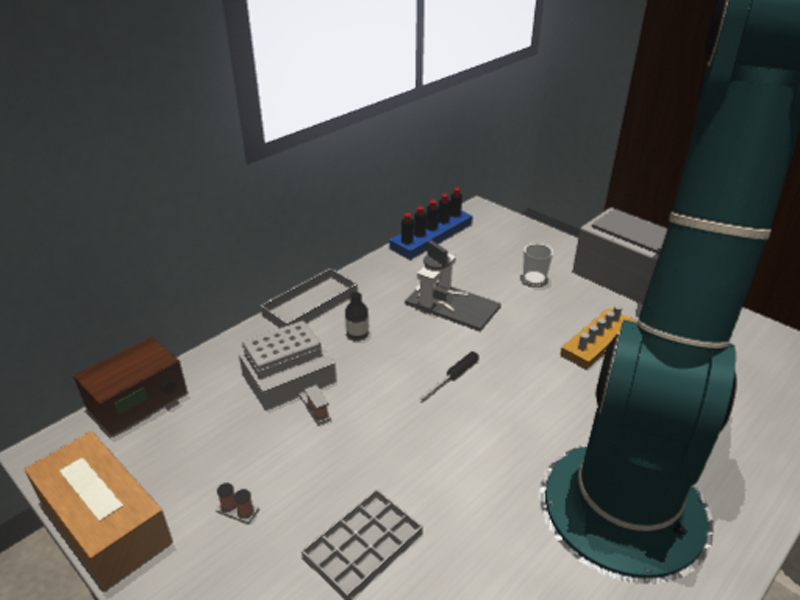

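```bash
cat > h.py <<'E'
from station import readout, optics, manip
import cv2, numpy as np
from scipy.spatial.transform import Rotation as R
def rot(q): return R.from_quat(np.roll(q,-1))
def ray(m,u,v,fish=False):
    x=(u-m['cx'])/m['fx'];y=(v-m['cy'])/m['fy']
    if fish:
        r=np.hypot(x,y);d=np.array([x/r*np.sin(r),y/r*np.sin(r),np.cos(r)]) if r>1e-9 else np.array([0,0,1.])
    else: d=np.array([x,y,1.])
    return rot(m['rotation']).apply(d)
def onz(m,u,v,z,fish=False):
    d=ray(m,u,v,fish);return m['xyz']+d*(z-m['xyz'][2])/d[2]
def proj(m,p,fish=False):
    c=rot(m['rotation']).inv().apply(np.asarray(p,float)-m['xyz'])
    if fish:
        rr=np.hypot(c[...,0],c[...,1]);t=np.arctan2(rr,c[...,2]);s=t/np.maximum(rr,1e-9)
        return np.stack([m['cx']+m['fx']*c[...,0]*s,m['cy']+m['fy']*c[...,1]*s],-1)
    return np.stack([m['cx']+m['fx']*c[...,0]/c[...,2],m['cy']+m['fy']*c[...,1]/c[...,2]],-1)
def grab(name,fn):
    m=optics.camera_model(name);im=cv2.cvtColor(optics.read_camera(name),cv2.COLOR_RGB2BGR)
    cv2.imwrite(fn,im);return m,im
E
python3 - <<'E'
from h import *
S=optics.camera_model("scene");D=optics.camera_model("side")
k=.64
def sh(n,m,pts,z):
    for u,v in pts: print(n,(u,v),z,onz(m,u*k,v*k,z)[:2].round())
sh("press scene",S,[(295,395),(262,435),(373,472),(400,430)],12)
sh("press side",D,[(405,300),(467,327),(500,305)],12)
sh("coil scene top",S,[(459,274)],48); sh("coil side top",D,[(315,396)],48)
sh("riser front scene",S,[(457,303),(505,332),(556,303)],54)
sh("riser front side",D,[(242,360),(265,390),(335,370)],54)
sh("ink s",S,[(453,378)],0);sh("ink d",D,[(357,335)],0)
sh("driver s",S,[(305,355),(337,332),(362,312)],8);sh("driver d",D,[(476,357),(450,375),(422,400)],8)
sh("jar s",S,[(188,515)],0);sh("jar d",D,[(533,282)],0)
sh("spare s",S,[(486,235)],0);sh("spare d",D,[(238,513)],0)
sh("wheelbar s",S,[(338,367),(370,395)],155);sh("wheelbar d",D,[(429,247),(447,262)],155)
E
```

```text
press scene (295, 395) 12 [ 492. -209.]
press scene (262, 435) 12 [ 512. -308.]
press scene (373, 472) 12 [ 705. -263.]
press scene (400, 430) 12 [ 689. -170.]
press side (405, 300) 12 [ 676. -154.]
press side (467, 327) 12 [ 503. -178.]
press side (500, 305) 12 [ 500. -297.]
coil scene top (459, 274) 48 [554. 227.]
coil side top (315, 396) 48 [552. 232.]
riser front scene (457, 303) 54 [609. 131.]
riser front scene (505, 332) 54 [729. 105.]
riser front scene (556, 303) 54 [767. 241.]
riser front side (242, 360) 54 [735. 272.]
riser front side (265, 390) 54 [630. 293.]
riser front side (335, 370) 54 [575. 159.]
ink s (453, 378) 0 [687.  -4.]
ink d (357, 335) 0 [673.   8.]
driver s (305, 355) 8 [ 431. -118.]
driver s (337, 332) 8 [436. -31.]
driver s (362, 312) 8 [436.  48.]
driver d (476, 357) 8 [ 425. -115.]
driver d (450, 375) 8 [428. -32.]
driver d (422, 400) 8 [421.  64.]
jar s (188, 515) 0 [ 526. -474.]
jar d (533, 282) 0 [ 508. -446.]
spare s (486, 235) 0 [483. 472.]
spare d (238, 513) 0 [469. 480.]
wheelbar s (338, 367) 155 [ 618. -228.]
wheelbar s (370, 395) 155 [ 693. -247.]
wheelbar d (429, 247) 155 [ 646. -200.]
wheelbar d (447, 262) 155 [ 575. -182.]
```

Call:
play_rows(offset=[[12,34.5,2],[12,34.5,2],[12,34.5,2],[12,34.5,2],[12,34.5,2],[12,34.5,2],[12,34.5,2],[12,34.5,2],[12,34.5,2],[12,34.5,2],[12,34.5,2],[12,34.5,2]], rot=[[0,0,0.108],[0,0,0.108],[0,0,0.108],[0,0,0.108],[0,0,0.108],[0,0,0.108],[0,0,0.108],[0,0,0.108],[0,0,0.108],[0,0,0.108],[0,0,0.108],[0,0,0.108]], grip=[85,85,85,85,85,85,85,85,85,85,85,85])

```text
time: 1.35
tool_pos: [353.0, -173.6, 255.3]
tool_rot: [0.0, 0.999, 0.035, -0.0]
force: [0.9, -0.4, -0.0]
opening: 85.0
```

Call:
play_rows(offset=[[12,34.5,0],[12,34.5,0],[12,34.5,0],[12,34.5,0],[12,34.5,0],[12,34.5,0],[12,34.5,0],[12,34.5,0],[12,34.5,0],[12,34.5,0],[12,34.5,0],[12,34.5,0]], rot=[[0,0,0.108],[0,0,0.108],[0,0,0.108],[0,0,0.108],[0,0,0.108],[0,0,0.108],[0,0,0.108],[0,0,0.108],[0,0,0.108],[0,0,0.108],[0,0,0.108],[0,0,0.108]], grip=[85,85,85,85,85,85,85,85,85,85,85,85])

```text
time: 2.55
tool_pos: [497.3, 240.2, 255.1]
tool_rot: [0.0, 0.776, 0.631, -0.0]
force: [0.4, -0.5, -0.4]
opening: 85.2
```

```bash
python3 - <<'E'
from h import *
m,im=grab("wrist","pics/w1.png")
s=readout.observe();print(s['tool_pos'],rot(s['tool_rot']).as_matrix().round(3),s['q'].round(2),m['xyz'],m['rotation'])
cv2.imwrite("pics/w1b.png",cv2.resize(im,(800,600),interpolation=cv2.INTER_CUBIC))
E
```

```text
[497.55753061 245.20845258 255.11307993] [[ 0.193  0.981 -0.   ]
 [ 0.981 -0.193  0.003]
 [ 0.003 -0.001 -1.   ]] [ 0.2   0.39 -0.9   1.74  0.33  1.16  0.58] [428.85845208 253.23372615 398.08937919] [0.10750541 0.76828023 0.62498153 0.08709853]
```

View pics/w1b.png

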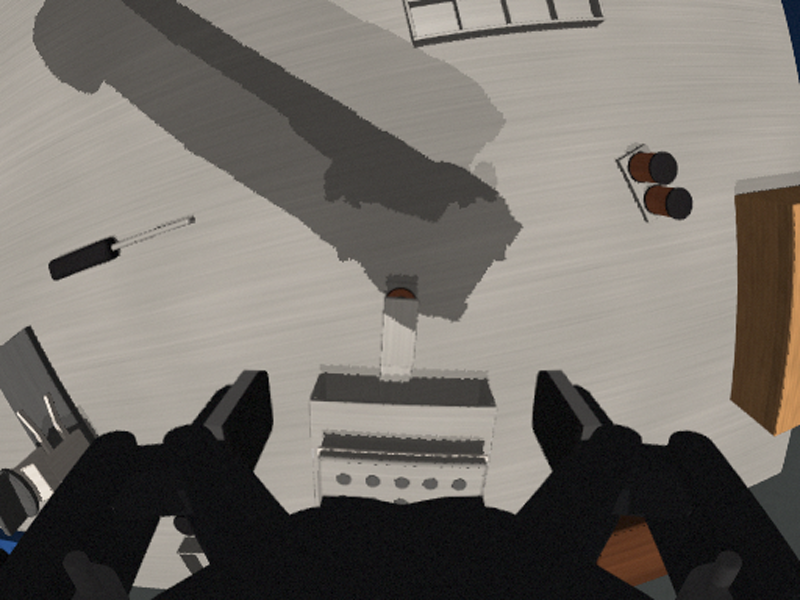

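```bash
cat > show.py <<'E'
from h import *
E
python3 - <<'E'
from h import *
m=optics.camera_model("wrist");k=.64
for u,v,z in [(387,293,48),(417,294,48),(381,380,48),(412,381,48),(310,402,54),(495,406,54),(313,372,0),(488,372,0)]:
    print((u,v),z,onz(m,u*k,v*k,z,True)[:2].round(1))
im=cv2.imread("pics/w1.png")
c=im[170:270,220:290];cv2.imwrite("pics/w1c.png",cv2.resize(c,(560,800),interpolation=cv2.INTER_NEAREST)[:600])
E
```

```text
(387, 293) 48 [520.  228.2]
(417, 294) 48 [525.3 251. ]
(381, 380) 48 [592.6 208. ]
(412, 381) 48 [598.4 233.2]
(310, 402) 54 [599.4 145. ]
(495, 406) 54 [633.9 298.6]
(313, 372) 0 [595.  139.1]
(488, 372) 0 [627.3 302.7]
```

View pics/w1c.png

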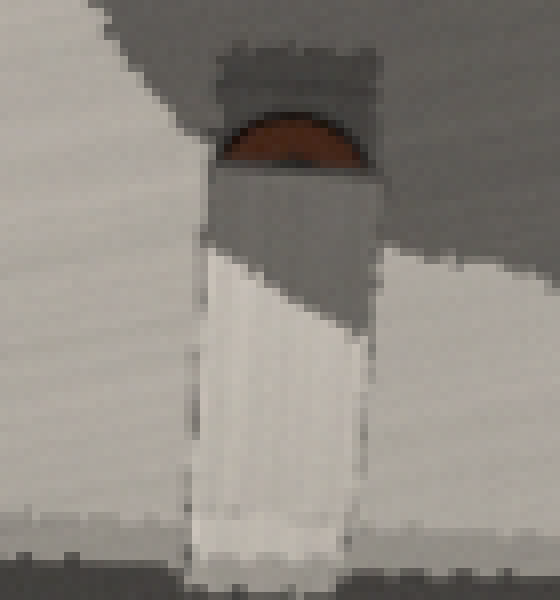

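```bash
python3 - <<'E'
from h import *
m=optics.camera_model("wrist")
P=[onz(m,220+u/8,170+v/8,48,True)[:2] for u,v in [(206,165),(382,176),(192,515),(360,515),(366,340)]]
for p in P: print(p.round(1))
a=lambda p,q:np.degrees(np.arctan2(*(q-p)[::-1])).round(1)
print(a(P[0],P[2]),a(P[1],P[3]),a(P[0],P[1]),np.linalg.norm(P[1]-P[0]),np.linalg.norm(P[2]-P[0]))
f=(P[0]+P[1])/2
for yaw in (-10,-12,-14):
    d=np.array([np.cos(np.radians(yaw)),np.sin(np.radians(yaw))]);print(yaw,f+29*d, f+37*d)
E
```

```text
[523.4 225.1]
[530.3 251.2]
[580.2 210.9]
[585.4 237.4]
[556.1 243.9]
-14.0 -14.0 75.1 27.01048109781854 58.58286155434887
-10 [555.39462423 233.10878192] [563.27308625 231.7195965 ]
-12 [555.20147981 232.11514004] [563.02666062 230.45184651]
-14 [554.97377545 231.1288441 ] [562.73614126 229.19346893]
```

Call:
play_rows(offset=[[22,-5,0],[22,-5,0],[21,-6,0],[0,0,-40],[0,0,-40],[0,0,-40],[0,0,-40],[0,0,-40],[0,0,-25],[0,0,-16],[0,0,0],[0,0,0]], rot=[[0,0,-0.05],[0,0,0],[0,0,0],[0,0,0],[0,0,0],[0,0,0],[0,0,0],[0,0,0],[0,0,0],[0,0,0],[0,0,0],[0,0,0]], grip=[85,85,85,85,85,85,85,85,85,85,85,85])

```text
time: 3.8
tool_pos: [562.3, 223.3, 15.2]
tool_rot: [0.0, 0.792, 0.61, 0.0]
force: [-0.0, -0.9, 1.3]
opening: 85.1
```

Call:
play_rows(offset=[[0,0,0],[0,0,0],[0,0,0],[0,0,0],[0,0,0],[0,0,0],[0,0,0],[0,0,0],[0,0,0],[0,0,0]], rot=[[0,0,0],[0,0,0],[0,0,0],[0,0,0],[0,0,0],[0,0,0],[0,0,0],[0,0,0],[0,0,0],[0,0,0]], grip=[20,20,20,20,20,20,20,20,20,20])

```text
time: 4.8
tool_pos: [562.2, 223.0, 14.9]
tool_rot: [0.0, 0.792, 0.61, 0.0]
force: [-1.5, -1.4, 7.0]
opening: 26.5
```

```bash
python3 - <<'E'
from h import *
s=readout.observe();print(s['tool_pos'],rot(s['tool_rot']).as_matrix().round(3),s['q'].round(2),s['opening'],s['force'])
E
```

```text
[562.22867818 223.00550843  14.87154981] [[ 0.256  0.967  0.001]
 [ 0.967 -0.256 -0.   ]
 [ 0.     0.001 -1.   ]] [ 0.06  0.76 -0.66  1.78  0.62  0.82  0.4 ] 26.51313666040278 [-1.45386063 -1.4124819   7.02131949]
```

Call:
play_rows(offset=[[0,0,2],[0,0,2],[-10,2.6,0],[-15,4,0],[-20,5.2,0],[-20,5.2,0],[-20,5.2,0],[-12,3,0],[0,0,20],[0,0,35],[0,0,35],[0,0,20]], rot=[[0,0,0],[0,0,0],[0,0,0],[0,0,0],[0,0,0],[0,0,0],[0,0,0],[0,0,0],[0,0,0],[0,0,0],[0,0,0],[0,0,0]], grip=[20,20,20,20,20,20,20,20,20,20,20,20])

```text
time: 6.0
tool_pos: [465.1, 248.6, 130.6]
tool_rot: [0.0, 0.792, 0.61, 0.001]
force: [0.5, 0.3, -3.7]
opening: 26.3
```

```bash
python3 - <<'E'
from h import *
s=readout.observe();print(s['tool_pos'],s['q'].round(2),s['opening'],s['force'])
m,im=grab("side","pics/s2.png")
u=proj(m,[s['tool_pos']])[0];x,y=int(u[0]),int(u[1])
cv2.imwrite("pics/s2c.png",cv2.resize(im[max(0,y-80):y+90,max(0,x-110):x+110],(660,510),interpolation=cv2.INTER_CUBIC))
E
```

```text
[465.11072323 248.6157517  130.56734458] [ 0.11  0.49 -0.82  1.93  0.45  0.91  0.37] 26.263949278645217 [ 0.48737901  0.34964892 -3.71574616]
```

View pics/s2c.png

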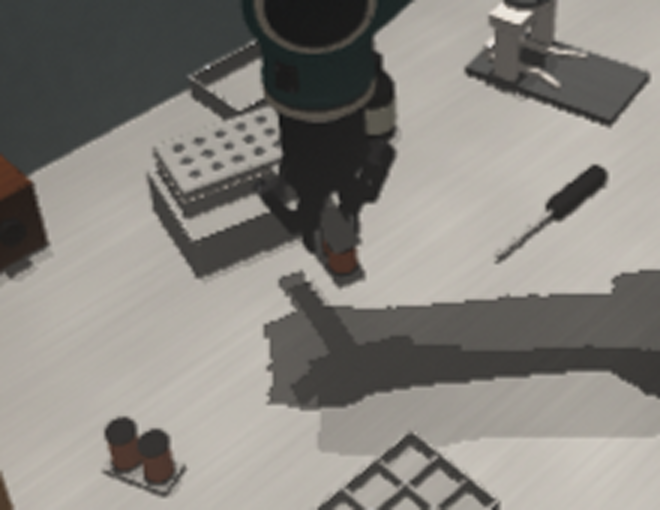

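Call:
play_rows(offset=[[1,-21,0],[1,-21,0],[1,-21,0],[1,-21,0],[1,-21,0],[1,-21,0],[1,-21,0],[1,-21,0],[1,-21,0],[1,-21,0],[1,-21,0],[1,-21,0]], rot=[[0,0,-0.111],[0,0,-0.111],[0,0,-0.111],[0,0,-0.111],[0,0,-0.111],[0,0,-0.111],[0,0,-0.111],[0,0,-0.111],[0,0,-0.111],[0,0,-0.111],[0,0,-0.111],[0,0,-0.111]], grip=[20,20,20,20,20,20,20,20,20,20,20,20])

```text
time: 7.25
tool_pos: [476.5, -4.7, 127.8]
tool_rot: [0.0, 1.0, -0.012, -0.0]
force: [0.2, 0.5, -3.7]
opening: 26.2
```

Call:
play_rows(offset=[[0,-21,0],[0,-21,0],[0,-21,0],[0,-21,0],[0,-21,0],[0,-21,0],[0,-21,0],[0,-21,0],[0,-21,0],[0,-21,0],[0,-21,0],[0,-21,0]], rot=[[0,0,-0.111],[0,0,-0.111],[0,0,-0.111],[0,0,-0.111],[0,0,-0.111],[0,0,-0.111],[0,0,-0.111],[0,0,-0.111],[0,0,-0.111],[0,0,-0.111],[0,0,-0.111],[0,0,-0.111]], grip=[20,20,20,20,20,20,20,20,20,20,20,20])

```text
time: 8.45
tool_pos: [476.4, -256.5, 127.7]
tool_rot: [0.0, 0.779, -0.627, -0.0]
force: [-0.2, -0.4, -3.4]
opening: 26.1
```

```bash
python3 - <<'E'
from h import *
m,im=grab("wrist","pics/w3.png")
s=readout.observe();M=rot(s['tool_rot']).as_matrix();print(s['tool_pos'],M.round(3),np.degrees(np.arctan2(M[1,0],M[0,0])),s['q'].round(2),m['xyz'],m['rotation'])
cv2.imwrite("pics/w3b.png",cv2.resize(im,(800,600),interpolation=cv2.INTER_CUBIC))
E
```

```text
[ 476.00120457 -260.11764051  127.73809694] [[ 0.202 -0.979 -0.001]
 [-0.979 -0.202 -0.002]
 [ 0.001  0.001 -1.   ]] -78.33323029845262 [ 0.54  0.4  -0.11  1.91  0.06  0.84 -0.98] [ 543.59620402 -242.85444762  270.641515  ] [ 0.10746257  0.77116062 -0.62154884 -0.0862562 ]
```

View pics/w3b.png

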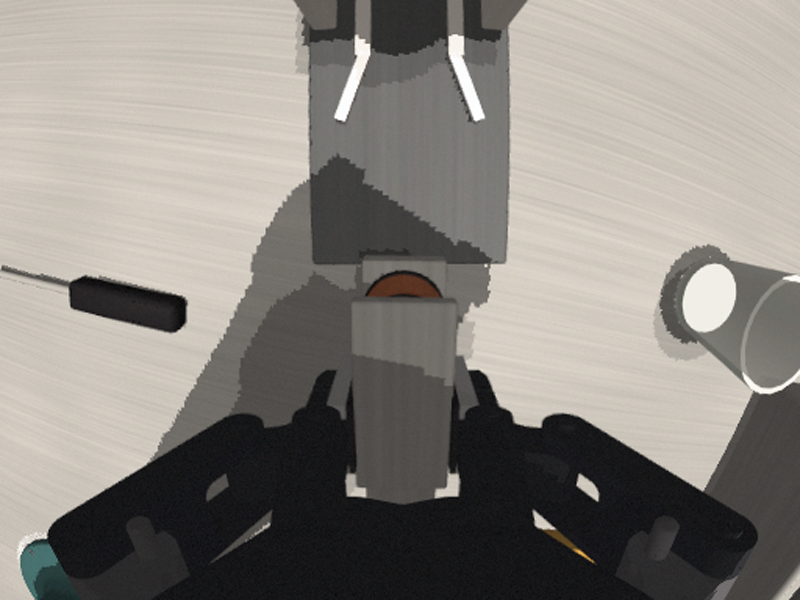

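```bash
python3 - <<'E'
from h import *
m=optics.camera_model("wrist");k=.64
g=lambda u,v,z:onz(m,u*k,v*k,z,True)[:2]
a=lambda p,q:np.degrees(np.arctan2(*(q-p)[::-1])).round(1)
L=[g(313,263,12),g(310,100,12),g(310,32,12)];Rr=[g(507,263,12),g(509,100,12),g(509,32,12)]
print(L,Rr);print(a(L[0],L[1]),a(L[0],L[2]),a(Rr[0],Rr[1]),a(Rr[0],Rr[2]),a(Rr[0],L[0]),np.linalg.norm(L[0]-Rr[0]))
for l,r in [((334,120),(484,119)),((345,122),(473,120)),((357,54),(463,54)),((370,40),(449,40))]:
    p,q=g(*l,20),g(*r,20);print("rail",p,q,(p+q)/2,np.linalg.norm(p-q),a(q,p))
c=(L[0]+Rr[0])/2
for y in (11,12,13):
    d=np.array([np.cos(np.radians(y)),np.sin(np.radians(y))]);print(y,"seat",c+150*d)
z=127.7-15+48+2
p,q=g(352,300,z),g(458,300,z);print("coil front",p,q,np.linalg.norm(p-q),(p+q)/2,a(q,p))
E
```

```text
[array([ 482.13388089, -208.07331156]), array([ 573.18148513, -189.51794932]), array([ 612.73314279, -180.89012075])] [array([ 504.76976183, -317.5097504 ]), array([ 596.04385091, -297.51178043]), array([ 636.04169378, -289.81890965])]
11.5 11.8 12.4 11.9 101.7 111.7529294977998
rail [ 563.44441699 -206.44828224] [ 580.50725271 -284.73930259] [ 571.97583485 -245.59379241] 80.12879775400246 102.3
rail [ 563.36856146 -212.50979443] [ 578.50905646 -279.04254765] [ 570.93880896 -245.77617104] 68.23372948287043 102.8
rail [ 601.75418687 -211.05819177] [ 613.57547942 -266.42508201] [ 607.66483314 -238.74163689] 56.61479923360153 102.1
rail [ 610.9122449  -216.22486086] [ 619.73063744 -257.51770509] [ 615.32144117 -236.87128298] 42.223962766385334 102.1
11 seat [ 640.69589888 -234.17018167]
12 seat [ 640.17396147 -231.60477736]
13 seat [ 639.60733108 -229.04887283]
coil front [ 510.56810339 -241.61659549] [ 515.75518708 -266.83848465] 25.749748158152258 [ 513.16164524 -254.22754007] 101.6
```

Call:
play_rows(offset=[[22,3,0],[22,3,0],[19,2,0],[0,0,-30],[0,0,-30],[0,0,-20],[0,0,-10],[0,0,-5],[0,0,-3],[0,0,0],[0,0,0],[0,0,0]], rot=[[0,0,0.006],[0,0,0],[0,0,0],[0,0,0],[0,0,0],[0,0,0],[0,0,0],[0,0,0],[0,0,0],[0,0,0],[0,0,0],[0,0,0]], grip=[20,20,20,20,20,20,20,20,20,20,20,20])

```text
time: 9.7
tool_pos: [540.3, -248.0, 31.0]
tool_rot: [-0.0, 0.782, -0.623, 0.001]
force: [0.2, 0.7, -2.1]
opening: 26.4
```

```bash
python3 - <<'E'
from h import *
m,im=grab("wrist","pics/w4.png")
s=readout.observe();print(s['tool_pos'],s['force'],s['q'].round(2),s['opening'])
cv2.imwrite("pics/w4b.png",cv2.resize(im,(800,600),interpolation=cv2.INTER_CUBIC))
E
```

```text
[ 540.1413277  -248.00416446   30.82702127] [ 0.24820416 -0.18856396 -2.57690736] [ 0.46  0.62 -0.11  1.82  0.1   0.7  -1.05] 26.252858573558925
```

View pics/w4b.png

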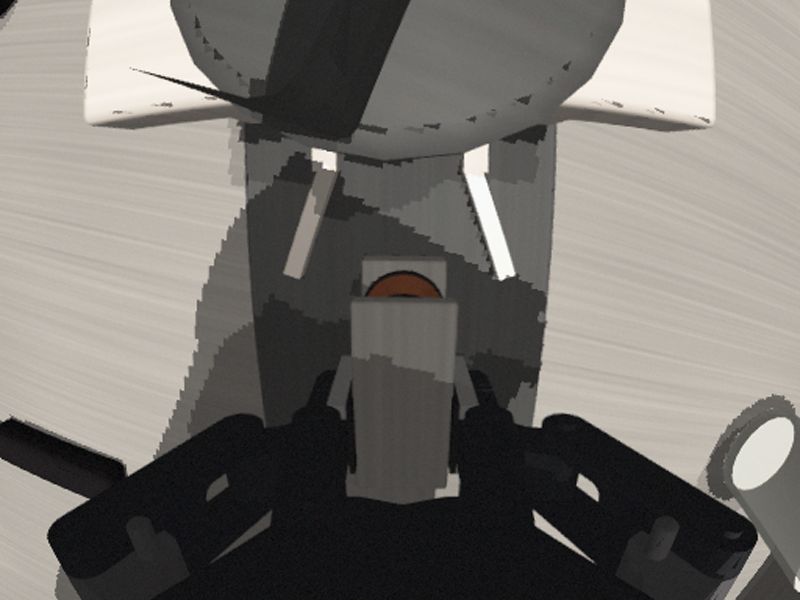

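Call:
play_rows(offset=[[0,0,-1.5],[0,0,-1.5],[0,0,0],[0,0,0],[0,0,0],[0,0,0],[0,0,0],[0,0,0]], rot=[[0,0,0],[0,0,0],[0,0,0],[0,0,0],[0,0,0],[0,0,0],[0,0,0],[0,0,0]], grip=[20,20,20,70,70,70,70,70])

```text
time: 10.55
tool_pos: [540.0, -247.8, 27.3]
tool_rot: [-0.0, 0.782, -0.623, 0.0]
force: [0.3, -0.5, 0.1]
opening: 70.1
```

Call:
play_rows(offset=[[-15,-3.2,0],[-16,-3.4,0],[-16,-3.4,0],[-16,-3.4,0],[-16,-3.4,0],[-15,-3.2,0],[0,0,0],[0,0,0]], rot=[[0,0,0],[0,0,0],[0,0,0],[0,0,0],[0,0,0],[0,0,0],[0,0,0],[0,0,0]], grip=[70,70,70,70,70,70,70,70])

```text
time: 11.35
tool_pos: [446.2, -267.9, 27.4]
tool_rot: [-0.0, 0.782, -0.623, 0.0]
force: [0.6, -0.4, -0.1]
opening: 70.1
```

```bash
python3 - <<'E'
from h import *
m,im=grab("wrist","pics/w5.png")
s=readout.observe();print(s['tool_pos'],s['force'],s['q'].round(2),s['opening'],m)
cv2.imwrite("pics/w5b.png",cv2.resize(im,(800,600),interpolation=cv2.INTER_CUBIC))
E
```

```text
[ 446.56103019 -267.76899222   27.41854228] [ 0.97393909  0.25370195 -1.29118098] [ 0.57  0.53 -0.11  2.01  0.1   0.61 -0.95] 69.57799040912319 {'fx': 297.3186396354542, 'fy': 297.3186396354542, 'cx': 257.1715157516281, 'cy': 191.27305586458814, 'xyz': array([ 513.03009349, -253.62493405,  170.51589811]), 'rotation': array([ 0.10753661,  0.77440272, -0.6176377 , -0.08520553])}
```

View pics/w5b.png

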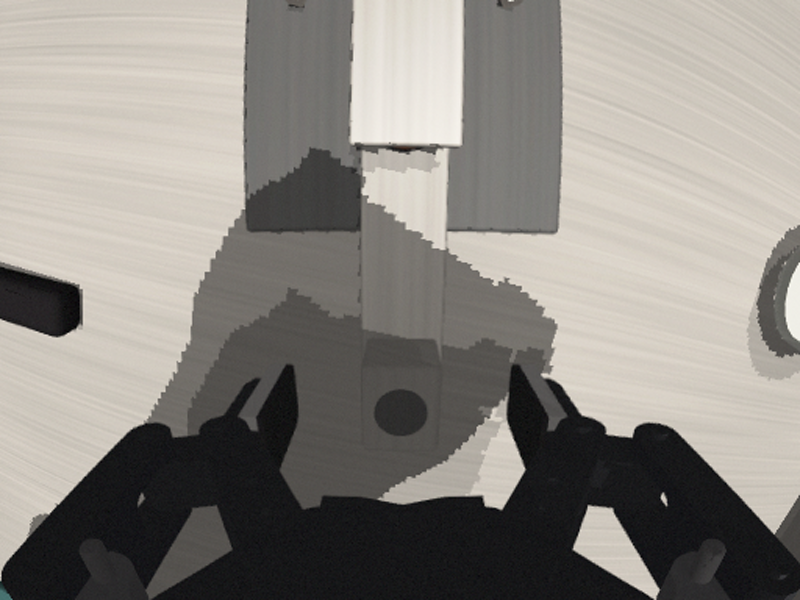

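```bash
python3 - <<'E'
from h import *
m=optics.camera_model("wrist");k=.64
g=lambda u,v,z:onz(m,u*k,v*k,z,True)[:2].round(1)
print("tail",g(401,412,48),g(401,366,48),g(401,449,48))
print("coil rear",g(351,145,60),g(462,145,60), "plate",g(247,230,12),g(557,232,12))
e=np.array([np.cos(np.radians(12)),np.sin(np.radians(12))]);n=np.array([-e[1],e[0]]);S=np.array([640.2,-231.6])
for p in [g(401,412,48),g(401,366,48),(g(351,145,60)+g(462,145,60))/2,(g(247,230,12)+g(557,232,12))/2, np.array([446.5,-267.8])]: print(((p-S)@e).round(1),((p-S)@n).round(1))
E
```

```text
tail [ 445.2 -268.9] [ 460.1 -265.5] [ 431.9 -271.9]
coil rear [ 516.9 -240.5] [ 522.8 -265.9] plate [ 482.3 -204.2] [ 506.2 -311.9]
-198.5 4.1
-183.2 4.3
-122.2 3.9
-148.3 4.5
-197.0 4.9
```

```bash
python3 - <<'E'
from h import *
m=optics.camera_model("wrist");k=.64
# w4 camera: same orientation, shifted by TCP delta
m4=dict(m);m4['xyz']=m['xyz']+np.array([540.14-446.56,-248.0+267.77,30.83-27.42])
g=lambda u,v,z:onz(m4,u*k,v*k,z,True)[:2]
for n,l,r,z in [("railend",(293,276),(505,276),20),("railcorner",(326,172),(476,172),20),("plate",(247,180),(552,180),12),("plate2",(262,380),(541,380),12),("barfront",(362,257),(446,257),26),("coiltop",(351,300),(457,300),64),("beam",(86,122),(715,128),104)]:
    p,q=g(*l,z),g(*r,z);print(n,p.round(1),q.round(1),((p+q)/2).round(1),np.linalg.norm(p-q).round(1))
E
```

```text
railend [ 564.3 -204.9] [ 580.6 -276.4] [ 572.4 -240.6] 73.3
railcorner [ 601.5 -209.4] [ 612.5 -257.6] [ 607.  -233.5] 49.5
plate [ 593.1 -180.2] [ 617.3 -286.4] [ 605.2 -233.3] 108.9
plate2 [ 517.3 -197.2] [ 542.1 -305.4] [ 529.7 -251.3] 111.0
barfront [ 577.1 -227.3] [ 583.2 -253.9] [ 580.2 -240.6] 27.2
coiltop [ 573.6 -228.5] [ 579.5 -254. ] [ 576.6 -241.2] 26.2
beam [ 606.7 -177.3] [ 630.  -284.3] [ 618.3 -230.8] 109.6
```

Call:
play_rows(offset=[[0,0,0],[0,0,0],[0,0,0],[0,0,0],[0,0,0],[0,0,0],[0,0,0],[0,0,0]], rot=[[0,0,0],[0,0,0],[0,0,0],[0,0,0],[0,0,0],[0,0,0],[0,0,0],[0,0,0]], grip=[18,18,18,18,18,18,18,18])

```text
time: 12.2
tool_pos: [446.2, -267.8, 27.3]
tool_rot: [-0.0, 0.782, -0.623, 0.0]
force: [2.7, 0.5, 1.6]
opening: 22.6
```

Call:
play_rows(offset=[[5.9,1.25,0],[7.8,1.65,0],[7.8,1.65,0],[7.8,1.65,0],[7.8,1.65,0],[7.8,1.65,0],[7.8,1.65,0],[7.8,1.65,0],[7.8,1.65,0],[7.8,1.65,0],[5.9,1.25,0],[0,0,0]], rot=[[0,0,0],[0,0,0],[0,0,0],[0,0,0],[0,0,0],[0,0,0],[0,0,0],[0,0,0],[0,0,0],[0,0,0],[0,0,0],[0,0,0]], grip=[18,18,18,18,18,18,18,18,18,18,18,18])

```text
time: 13.4
tool_pos: [528.1, -250.9, 27.5]
tool_rot: [0.0, 0.782, -0.623, -0.0]
force: [-0.9, -0.5, 6.5]
opening: 22.7
```

Call:
play_rows(offset=[[2,0.4,0],[2,0.4,0],[2,0.4,0],[1,0.2,0],[0,0,0]], rot=[[0,0,0],[0,0,0],[0,0,0],[0,0,0],[0,0,0]], grip=[18,18,18,18,18])

```text
time: 13.9
tool_pos: [533.8, -250.0, 27.5]
tool_rot: [0.001, 0.782, -0.624, -0.001]
force: [-9.5, -1.8, 13.1]
opening: 22.5
```

Call:
play_rows(offset=[[1,0.2,0],[1,0.2,0],[0,0,0]], rot=[[0,0,0],[0,0,0],[0,0,0]], grip=[18,18,18])

```text
time: 14.2
tool_pos: [535.8, -249.6, 27.5]
tool_rot: [0.001, 0.782, -0.624, -0.001]
force: [-8.3, -2.1, 14.1]
opening: 22.7
```

```bash
python3 - <<'E'
from h import *
m,im=grab("wrist","pics/w6.png")
s=readout.observe();print(s['tool_pos'],s['force'],s['moment'],s['opening'],m['xyz'],m['rotation'])
cv2.imwrite("pics/w6b.png",cv2.resize(im,(800,600),interpolation=cv2.INTER_CUBIC))
E
```

```text
[ 535.79673196 -249.63479127   27.48252599] [-8.49102775 -2.6590324  13.27275127] [-0.4762747   1.76220438 -0.06172655] 22.661807104223122 [ 602.98339608 -235.26746638  170.34396977] [ 0.10853176  0.77399347 -0.6178517  -0.08610598]
```

View pics/w6b.png

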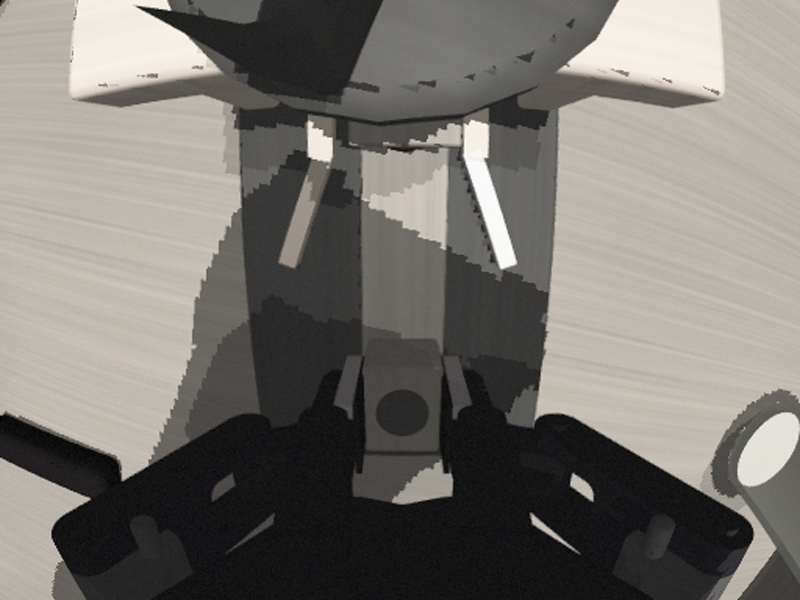

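```bash
python3 - <<'E'
from h import *
m=optics.camera_model("wrist");k=.64
g=lambda u,v,z:onz(m,u*k,v*k,z,True)[:2]
e=np.array([np.cos(np.radians(12)),np.sin(np.radians(12))]);n=np.array([-e[1],e[0]]);S=np.array([640.3,-226.6])
for nm,l,r,z in [("railend",(288,267),(507,267),20),("railcorner",(319,160),(476,158),20),("plate",(243,180),(557,180),12),("coilrear",(337,147),(464,147),60),("beam",(72,98),(722,101),104),("tailfront",(365,364),(438,364),48),("tailrear",(364,453),(440,453),48)]:
    p,q=g(*l,z),g(*r,z);c=(p+q)/2-S;print(nm,(c@e).round(1),(c@n).round(1),np.linalg.norm(p-q).round(1))
E
```

```text
railend -70.1 0.2 73.8
railcorner -34.4 0.6 50.5
plate -40.2 -0.2 109.9
coilrear -32.7 -0.4 29.8
beam -22.5 0.6 108.8
tailfront -92.7 -1.5 21.0
tailrear -123.9 -2.1 24.0
```

Call:
play_rows(offset=[[1,0.2,0.5],[1,0.2,0],[1,0.2,0],[0,0,0]], rot=[[0,0,0],[0,0,0],[0,0,0],[0,0,0]], grip=[18,18,18,18])

```text
time: 14.65
tool_pos: [539.5, -248.1, 27.5]
tool_rot: [0.0, 0.782, -0.623, -0.001]
force: [-4.4, -0.6, 3.3]
opening: 22.5
```

Call:
play_rows(offset=[[1,0.2,0],[1,0.2,0],[0,0,0]], rot=[[0,0,0],[0,0,0],[0,0,0]], grip=[18,18,18])

```text
time: 14.95
tool_pos: [539.5, -248.2, 27.5]
tool_rot: [0.001, 0.782, -0.624, -0.002]
force: [-19.3, -0.7, 15.0]
opening: 22.3
```

Call:
play_rows(offset=[[-1,-0.2,0],[0,0,0],[0,0,0],[0,0,0],[0,0,0],[0,0,0],[0,0,25],[0,0,40],[0,0,45],[0,0,45],[0,0,40],[0,0,0]], rot=[[0,0,0],[0,0,0],[0,0,0],[0,0,0],[0,0,0],[0,0,0],[0,0,0],[0,0,0],[0,0,0],[0,0,0],[0,0,0],[0,0,0]], grip=[18,70,70,70,70,70,70,70,70,70,70,70])

```text
time: 16.15
tool_pos: [543.0, -248.7, 228.5]
tool_rot: [-0.001, 0.782, -0.623, 0.004]
force: [-0.3, -0.4, -0.2]
opening: 69.9
```

```bash
python3 - <<'E'
from h import *
m,im=grab("wrist","pics/w7.png")
s=readout.observe();print(s['tool_pos'],s['q'].round(2),s['force'],m['xyz'],m['rotation'])
cv2.imwrite("pics/w7b.png",cv2.resize(im[:300],(800,469),interpolation=cv2.INTER_CUBIC))
E
```

```text
[ 541.99859646 -248.29568864  225.6071072 ] [ 0.48  0.37 -0.13  1.69  0.05  1.07 -1.01] [-0.67390514 -0.96023435 -1.70564629] [ 608.82040646 -233.88985428  372.0377619 ] [ 0.10658041  0.77460454 -0.61805619 -0.08145531]
```

View pics/w7b.png

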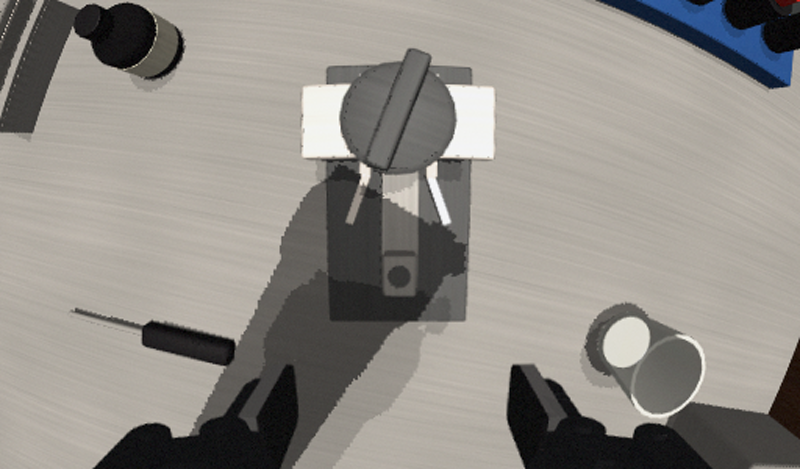

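```bash
python3 - <<'E'
from h import *
m=optics.camera_model("wrist");k=.64
g=lambda u,v,z:onz(m,u*k,v*k,z,True)[:2]
P=[g(407,49,155),g(431,56,155),g(369,162,155),g(388,168,155)]
for p in P: print(p.round(1))
f=(P[0]+P[1])/2;b=(P[2]+P[3])/2;d=f-b;print("len",np.linalg.norm(d),"yaw",np.degrees(np.arctan2(d[1],d[0])),"mid",(f+b)/2)
c=(g(341,116,119)+g(456,116,119))/2;print("disc mid",c,np.linalg.norm(g(341,116,119)-g(456,116,119)))
e=np.array([np.cos(np.radians(12)),np.sin(np.radians(12))]);n=np.array([-e[1],e[0]]);S=np.array([640.3,-226.6])
for l,r,z in [((384,253),(417,253),48),((384,295),(416,295),48),((328,320),(466,320),12),((303,160),(495,160),104)]:
    q=(g(*l,z)+g(*r,z))/2-S;print((q@e).round(1),(q@n).round(1))
E
```

```text
[ 665.7 -223.7]
[ 665.  -235.1]
[ 609.9 -218.8]
[ 609.1 -227.8]
len 56.18194109925524 yaw -6.2536201171898345 mid [ 637.41975689 -226.36997022]
disc mid [ 638.32820231 -225.90976887] 61.018630170248386
-88.9 -1.3
-119.4 -1.4
-150.2 0.6
-24.6 0.5
```

Call:
play_rows(offset=[[4,0.9,0],[4,0.9,0],[4,0.9,0],[4,0.9,0],[4,0.9,0],[4,0.9,0],[4,0.9,0],[4,0.9,0],[4,0.9,0],[4,0.9,0],[4,0.9,0],[4,0.9,0]], rot=[[0,0,0.1177],[0,0,0.1177],[0,0,0.1177],[0,0,0.1177],[0,0,0.1177],[0,0,0.1177],[0,0,0.1177],[0,0,0.1177],[0,0,0.1177],[0,0,0.1177],[0,0,0.1177],[0,0,0.1177]], grip=[70,70,70,70,70,70,70,70,70,70,70,70])

```text
time: 17.4
tool_pos: [588.6, -236.9, 221.5]
tool_rot: [-0.0, 0.999, 0.036, -0.001]
force: [-0.1, -0.0, -0.1]
opening: 70.0
```

Call:
play_rows(offset=[[4,0.9,0],[4,0.9,0],[4,0.9,0],[4,0.9,0],[4,0.9,0],[4,0.9,0],[4,0.9,0],[4,0.9,0],[4,0.9,0],[4,0.9,0],[4,0.9,0],[4,0.9,0]], rot=[[0,0,0.1177],[0,0,0.1177],[0,0,0.1177],[0,0,0.1177],[0,0,0.1177],[0,0,0.1177],[0,0,0.1177],[0,0,0.1177],[0,0,0.1177],[0,0,0.1177],[0,0,0.1177],[0,0,0.1177]], grip=[70,70,70,70,70,70,70,70,70,70,70,70])

```text
time: 18.6
tool_pos: [636.7, -226.0, 221.5]
tool_rot: [-0.001, 0.737, 0.676, -0.0]
force: [-0.1, 0.4, -0.5]
opening: 70.2
```

```bash
cat > st.py <<'E'
from h import *
s=readout.observe();M=rot(s['tool_rot']).as_matrix()
print(s['time'],s['tool_pos'].round(1),"yaw",np.degrees(np.arctan2(M[1,0],M[0,0])).round(2),"q",s['q'].round(2),"F",s['force'].round(1),"M",s['moment'].round(2),s['opening'])
E
python3 st.py
```

```text
18.6 [ 636.7 -226.   221.5] yaw 85.02 q [ 0.75  0.61 -0.69  1.46  0.4   1.21  1.49] F [-0.1  0.4 -0.5] M [-0.02  0.01 -0.03] 70.16964241542861
```

Call:
play_rows(offset=[[2.5,0,-25],[0,0,-30],[0,0,-25],[0,0,-11],[0,0,-4],[0,0,0],[0,0,0],[0,0,0],[0,0,0],[0,0,0],[0,0,0],[0,0,0]], rot=[[0,0,-0.02],[0,0,0],[0,0,0],[0,0,0],[0,0,0],[0,0,0],[0,0,0],[0,0,0],[0,0,0],[0,0,0],[0,0,0],[0,0,0]], grip=[70,70,70,70,70,70,5,5,5,5,5,5])

```text
time: 19.8
tool_pos: [639.7, -224.7, 128.5]
tool_rot: [-0.0, 0.745, 0.667, 0.001]
force: [-2.8, 6.9, 7.3]
opening: 11.1
```

Call:
play_rows(offset=[[0,0,0],[0,0,0],[0,0,0]], rot=[[0,0,0],[0,0,0],[0,0,0]], grip=[5,5,5])

```text
time: 20.1
tool_pos: [639.8, -224.7, 128.5]
tool_rot: [-0.0, 0.745, 0.667, 0.001]
force: [-2.6, 7.8, 7.3]
opening: 10.9
```

```bash
python3 st.py
```

```text
20.1 [ 639.8 -224.7  128.5] yaw 83.65 q [ 0.72  0.7  -0.64  1.54  0.46  1.06  1.43] F [-2.6  7.8  7.3] M [ 1.5   0.66 -0.18] 10.904502306038824
```

Call:
play_rows(offset=[[0,1,0],[0,0,0],[0,0,0],[0,0,0],[0,0,0],[0,0,0],[0,0,0],[0,0,0],[0,0,0],[0,0,0]], rot=[[0,0,-0.06],[0,0,-0.1],[0,0,-0.1],[0,0,-0.1],[0,0,-0.1],[0,0,-0.1],[0,0,-0.1],[0,0,-0.1],[0,0,-0.1],[0,0,-0.1]], grip=[5,5,5,5,5,5,5,5,5,5])

```text
time: 21.1
tool_pos: [639.9, -224.4, 128.5]
tool_rot: [-0.0, 0.969, 0.245, 0.0]
force: [-1.4, 4.2, 6.2]
opening: 11.1
```

```bash
python3 st.py
```

```text
21.1 [ 639.9 -224.4  128.5] yaw 28.41 q [ 0.59  0.65 -0.43  1.54  0.3   1.01  0.57] F [-1.4  4.2  6.2] M [0.73 0.31 0.22] 11.054005812696458
```

Call:
play_rows(offset=[[0,0.5,0],[0,0,0],[0,0,0],[0,0,0],[0,0,0],[0,0,0],[0,0,0],[0,0,0],[0,0,0],[0,0,0],[0,0,0],[0,0,0]], rot=[[0,0,-0.1],[0,0,-0.1],[0,0,-0.1],[0,0,-0.1],[0,0,-0.1],[0,0,-0.1],[0,0,-0.1],[0,0,-0.1],[0,0,-0.1],[0,0,-0.1],[0,0,-0.1],[0,0,-0.1]], grip=[5,5,5,5,5,5,5,5,5,5,5,5])

```text
time: 22.3
tool_pos: [640.2, -224.3, 128.5]
tool_rot: [-0.0, 0.939, -0.345, 0.001]
force: [1.6, 1.1, 3.2]
opening: 11.0
```

Call:
play_rows(offset=[[0,0,0],[0,0,0],[0,0,0],[0,0,0],[0,0,0],[0,0,0]], rot=[[0,0,-0.06],[0,0,-0.05],[0,0,-0.05],[0,0,-0.05],[0,0,-0.05],[0,0,0]], grip=[5,5,5,5,5,5])

```text
time: 22.9
tool_pos: [640.2, -224.4, 128.6]
tool_rot: [-0.0, 0.887, -0.462, 0.001]
force: [3.4, 2.2, 4.3]
opening: 10.9
```

```bash
python3 st.py
```

```text
22.9 [ 640.2 -224.4  128.6] yaw -55.09 q [ 0.36  0.61 -0.1   1.55  0.07  0.98 -0.72] F [3.4 2.2 4.3] M [ 0.37 -0.54 -0.06] 10.922308124591604
```

Call:
play_rows(offset=[[0,0,0],[0,0,0],[0,0,0],[0,0,0],[0,0,0]], rot=[[0,0,-0.03],[0,0,-0.03],[0,0,-0.03],[0,0,-0.03],[0,0,0]], grip=[5,5,5,5,5])

```text
time: 23.4
tool_pos: [640.3, -224.4, 128.6]
tool_rot: [-0.0, 0.858, -0.514, 0.001]
force: [3.5, 1.0, 7.1]
opening: 11.0
```

```bash
python3 st.py
```

```text
23.4 [ 640.3 -224.4  128.6] yaw -61.8 q [ 0.34  0.61 -0.07  1.55  0.05  0.98 -0.82] F [3.5 1.  7.1] M [ 0.21 -0.57  1.95] 11.03253152567783
```

Call:
play_rows(offset=[[0,0,0],[0,0,0],[0,0,0],[0,0,0],[0,0,0],[0,0,20],[0,0,40],[0,0,40],[-40,-15,0],[-40,-15,0],[-20,-10,0],[0,0,0]], rot=[[0,0,0.03],[0,0,0],[0,0,0],[0,0,0],[0,0,0],[0,0,0],[0,0,0],[0,0,0],[0,0,0],[0,0,0],[0,0,0],[0,0,0]], grip=[5,60,60,60,60,60,60,60,60,60,60,60])

```text
time: 24.6
tool_pos: [536.7, -267.1, 228.3]
tool_rot: [0.001, 0.864, -0.503, 0.0]
force: [0.1, -0.0, -0.3]
opening: 60.2
```

```bash
python3 st.py; python3 - <<'E'
from h import *
m,im=grab("wrist","pics/w8.png")
print(m['xyz'],m['rotation'])
cv2.imwrite("pics/w8b.png",cv2.resize(im[:300],(800,469),interpolation=cv2.INTER_CUBIC))
E
```

```text
24.6 [ 536.7 -267.1  228.3] yaw -60.46 q [ 0.46  0.38 -0.07  1.68  0.03  1.09 -0.67] F [ 0.1 -0.  -0.3] M [ 0.04 -0.03 -0.01] 60.16066253744882
[ 596.3609752  -233.91248169  371.24391382] [ 0.11963277  0.85565485 -0.49880384 -0.06882962]
```

View pics/w8b.png

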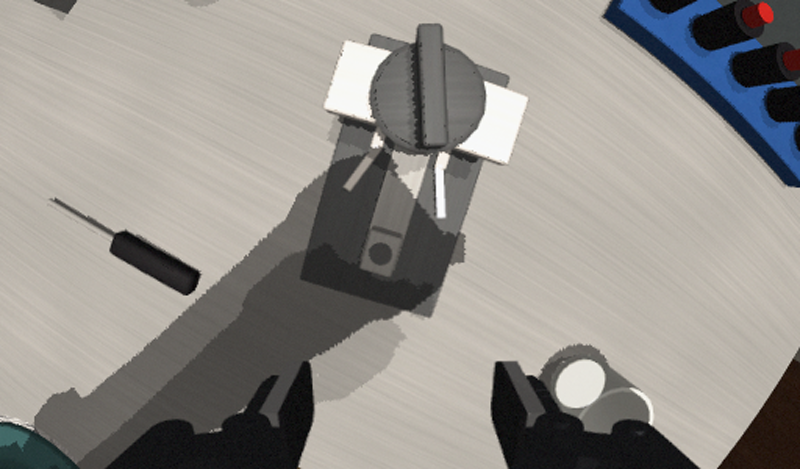

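```bash
python3 - <<'E'
from h import *
m=optics.camera_model("wrist");k=.64
g=lambda u,v,z:onz(m,u*k,v*k,z,True)[:2]
a=lambda p,q:np.degrees(np.arctan2(*(q-p)[::-1])).round(1)
print("bar",a(g(420,146,155),g(419,27,155)),a(g(444,146,155),g(440,27,155)))
print("press",a(g(432,317,12),g(302,278,12))-90,a(g(302,278,12),g(342,120,12)),a(g(432,317,12),g(482,158,12)),"beam",a(g(510,163,104),g(325,110,104))-90)
e=np.array([np.cos(np.radians(12)),np.sin(np.radians(12))]);n=np.array([-e[1],e[0]]);S=np.array([640.3,-226.6])
for l,r,z in [((374,228),(402,238),48),((361,268),(391,277),48),((302,278),(432,317),12)]:
    q=(g(*l,z)+g(*r,z))/2-S;print((q@e).round(1),(q@n).round(1))
E
```

```text
bar 30.0 31.3
press 12.299999999999997 14.0 13.5 beam 13.700000000000003
-87.1 -1.5
-116.8 -1.7
-147.0 -1.4
```

```bash
python3 -c "
from station import manip
print(manip.finish_job())"
```

```text
the job is handed in; nothing more can be done
None
```

The coil bar is in the press, coils first and against the stop, and the tension wheel is wound up firm. I handed the job in at about 24.6 s of the 67 s; the hand-in gives no verdict.

- **Bar:** I drew it out by the coils, turned it round and set it on the bed. Then I regripped the tail block and pushed until the force rose to 19 N at the stop, and let go.
- **Wheel:** It started at about 0.32 rad. I wound it in a single grasp until the moment jumped to about 2 N m at the stop.

Last checks, from the wrist camera after backing off:
- **Wheel angle:** it reads about 2.8 rad.
- **Bar position:** the tail block centre is about 105 mm before the seat centre and level with the press axis to within about 1 mm, measured against the mouth edge. That matches a seated bar.
- **Contact:** the gripper is clear and the force reading is near zero.
- **Bystanders:** I saw no sign that the hex driver or tip jar had moved in the last view. The cassette, ink bottle and spare coils were not measured again, but the arm never came near them apart from the cassette during the first grasp.

Not confirmed:
- **Foot force:** I had no direct reading and infer it from the wheel being at its stop.
- **Press position:** the first wrist view put it about 5 mm off sideways from the closer views. I used the closer ones.

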